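# Hone a chisel on the hand-cranked disc

## Task

A chisel in its guide rests on the rim of the hand-cranked honing disc: take the crank's wooden grip and turn the disc counterclockwise (seen from above) up to 17 turns a minute, and keep the disc between 15 and 20 turns a minute for six seconds without a break, never faster than 25. Then bring the disc to rest with its lug in front of the steel lock block, the middle of the lug within 15 mm of the middle of the block, and let go of the crank. Do not touch the chisel, its guide or the jig, and leave the bottle, cup and strop where they are.

Things in the scene. Friction and masses are not known exactly. Their poses are not given: they have to be found in the camera images.
- honer: Honing machine, fixed to the bench. Plywood base plate 360 x 360 x 20 mm; the origin lies on the disc's vertical axis, at bench height (the plate's centre is 30 mm from it towards +x and +y of the machine). x points from the axis to the lock block, y from the axis to the chisel jig, z up.
- disc (a joint): Angle of the honing disc about its vertical axis, rad: 0 (or any whole number of turns, 6.283 each) when the lug faces the lock block, growing counterclockwise seen from above; it counts on past a turn. 15, 17, 20 and 25 turns a minute are 1.57, 1.78, 2.09 and 2.62 rad/s.
- hub (a point): On the disc's axis, 75 mm above the bench at the height of the disc's top face. Steel disc, diameter 260 mm, 15 mm thick, nominal 5.2 kg (varies by about a third), moment of inertia about 0.043 kg m2. Bearing drag: 0.006 N m dry plus 0.006 N m per rad/s; the guide's drag comes on top. Left alone, the disc coasts to rest.
- lug (a point): Middle of the top of the lug, a flat steel tab 34 mm wide that stands 24 mm out of the disc's rim, flush with the disc's top; the point is 143 mm from the axis, 75 mm above the bench. It turns with the disc.
- lock (a point): The mark, fixed to the machine: where lug lies when the lug faces the lock block exactly (143 mm from the axis, 75 mm above the bench). The lock block is a plain steel block on the base plate, 34 x 34 mm, top 78 mm above the bench, its centre 178 mm from the axis; the lug passes 7 mm in front of it.
- handle (a point): Middle of the crank's upright wooden grip: diameter 28 mm, 50 mm tall, from 122 to 172 mm above the bench, the point at 147 mm. It goes round the axis at a radius of 65 mm, on a flat steel crank arm 22 mm wide, top 120 mm above the bench (hub and pin boss no higher than 122 mm). The grip spins freely on its pin, so a hand holding it need not turn.
- crank (a joint): Angle of the crank (about 0.25 kg) relative to the disc, rad, counterclockwise positive, 0 when the grip points the same way as the lug; any number of turns. The crank drives the disc only through a viscous slip coupling: torque = 0.055 N m per rad/s of this joint's speed. So the disc lags by about 0.7 s, needs a crank speed of some 2.6 to 4.3 rad/s for 1.8, and stays still if the crank creeps.
- jig: Wooden jig fixed to the base plate; same origin and axes as honer. Two posts 178 mm from the axis on the machine's +y side carry a low open frame (62 mm wide, top 97 mm above the bench) that reaches in over the disc's rim to 76 mm from the axis and keeps the guide in place with 2 mm of play. Not to be touched.
- guide: Loose aluminium honing guide, 40 x 40 x 24 mm (0.08 kg), with the chisel in it, resting on the disc inside the jig's frame, 104 mm from the axis; origin under its centre. The chisel rises outwards at 27 degrees to the end of its handle, about 305 mm from the axis and 200 mm above the bench. Its drag on the disc is dry, nominal 0.066 N m, hidden: 0.4 to 1.8 times that. Not to be touched.
- oil: Amber oil bottle, 56 mm across, 130 mm tall, standing on the bench; origin under its centre. Leave it alone.
- cup: Clear plastic cup, 76 mm across, 100 mm tall, standing on the bench; origin under its centre. Leave it alone.
- strop: Dark wooden strop block, 200 x 70 x 22 mm, lying on the bench; origin under its centre. Leave it alone.

How it is judged:
By the outcome, as a careful person would: the job done as asked, in the order asked, and still so for the second after the job is handed in, with the robot touching nothing.
It also fails if it takes over 61 s, if anything falls off the work surface, if the arm or the gripper's body presses on something with over 40 N, if the wrist force passes 120 N, or if a joint passes its speed limit or range.

## Robot

A 6-joint arm with a two-finger parallel gripper is mounted at the origin on the work surface. World frame = base frame: x ahead of the robot, y to its left, z up, the work surface at z = 0. Lengths are in m, angles in rad, forces in N, time in s.
With the tool pointing down it reaches from about 0.35 to 0.875 m from the base axis. Payload 4.2 kg.
Tool frame: the origin (TCP) lies on the centre line of the jaws, within the pads' length; the fingertips stand robot.tips_ahead ahead of it and the grasp point (between the pads) lies 2 mm behind it (robot.tips_ahead is the distance from the TCP to the fingertips, in m); z points along the fingers, y is the line along which they close (so a half turn about z gives the same grasp; the last joint's range is limited). The gripper opens to 85 mm and grips with 20 to 120 N. Pads are 22 mm wide; open, the fingers measure 114 mm over their backs; the gripper's body (76 mm by 85 mm) begins 54 mm behind the grasp point. The pads swing forward as they close: fully open they stand 13 mm farther back than shut.
Start: joints at [1.562, 0.385, 0.008, 0, -1.194, -0.259], TCP at [0.165, 0.603, 0.248] pointing down, gripper open.
Joint ranges: [-3.14, 3.14], [-1.21, 2.06], [-1.07, 1.41], [-3.16, 2.05], [-2.99, -0.16], [-3.1, 3.1]. Speed limits (rad/s): [2.79, 2.79, 3.14, 3.14, 3.14, 3.14].

## Interface

Orientations are given as a unit quaternion [w, x, y, z].
In Python, from workcell import robot, snapshot, get_calibration, workorder gives the robot as it stands. The module is installed in compiled form; this text tells all that it offers.
- The arm moves only by the tool apply_moves, never from a script. Its argument "series" is a list that holds one entry, the list of rows, each a list of 7 numbers: the shift along the world's x, y, z as a fraction of full scale, then the turn, a rotation vector about the world's x, y, z as a fraction of full scale, then the opening, from 0 (shut) to 1 (fully open). In form: [[[tx, ty, tz, ax, ay, az, grip], ...]]. A call has 1 to 20 rows; each row is the pose to reach, as a shift and turn from the pose commanded when the call began; what a row does not reach only later rows make up. Full scale, the value 1, is 800 mm for a shift and 45 degrees for a turn. A row lasts 1/12 s, in which the tool goes at most 41.7 mm and 7.16 degrees, less where a joint would pass 70% of its speed; a pose out of reach is approached as far as the arm can. A call with a number of a shift or a turn outside -1 to 1 is refused whole. A call with a gripper value outside its range is refused whole. The fingers move at their own pace and stop on an object; the grip force is fixed at half the most. Time passes only in rows, so rows that repeat a pose let the fingers close. It gives the time, the measured TCP pose, the force, the opening and the grip force at its end, in the units of the state.
- robot.state(): the state, without advancing time (a new reading comes with each control period).
- snapshot(name): name is "side" or "top"; returns the picture (420x560x3 uint8, red, green, blue); there is no depth.
- get_calibration(name): a dict with "fov_y" (degrees; the focal length in pixels is half the picture's height over the tangent of half this angle, whatever the lens; pixels are square), "cx", "cy" (the principal point, pixels), "k1" (the pictures are not rectified: a ray, as slopes to the right and down, at radius r is drawn at 1 + k1 r^2 times it, then the intrinsics apply), "rvec" (rotation vector, rad) and "tvec" (3), from world to camera coordinates, as OpenCV has them. Camera axes: x right, y down, z forward; pixel columns grow to the right and rows downward; lengths in m; the calibration is good to about 2 mm. A picture is of the moment at which its call begins. get_calibration takes no time and is no camera call.
- workorder.finish_job(): hands the job in; it is judged then, once.
The state is a dict: "time_s": time; "joint_positions": joint angles; "joint_vel": joint speeds; "effort": joint torques, N m; "tool_pos": TCP position; "eef_rot": TCP orientation; "wrist_force": force on the tool from outside, world axes, zero at the start; "moment": the same for the moment, N m; "opening": finger opening in m; "grip_force": force on a finger pad.
Only numpy, scipy, OpenCV 4.12 (cv2) and the standard library are available. Lean on these libraries where they do the work, as an engineer would, in place of code of your own. Each camera call takes 0.05 s, during which the arm holds its last target. There are 200 camera calls.

## Working session

There is one attempt and no reset: what is moved stays moved. The work goes in short steps, Python scripts to look and compute and a tool call to move; the robot and the scene stay as the last step left them, time stands still between calls to the robot, and variables do not carry over. Pictures are saved under pics/ and viewed, at most 10 in all, crops included, and the job is handed in when it is done.

Besides the shell and the picture viewer there is one more tool, called after "Emit:" as name(argument=value, ...) on one line, values as JSON. apply_moves: Moves the arm, as the interface text tells. Shift numbers are shares of 800 mm and turn numbers shares of 45 degrees, none past 1 either way. Its arguments: {"type":"object","properties":{"series":{"type":"array","items":{"type":"array","items":{"type":"array","items":{"type":"number","minimum":-1,"maximum":1}}}}},"required":["series"]}

```bash
mkdir -p pics; ls; cat > h.py <<'E'
import numpy as np, cv2
from workcell import robot, snapshot, get_calibration
def cam(n):
    c=get_calibration(n); f=210/np.tan(np.radians(c["fov_y"])/2)
    R=cv2.Rodrigues(np.array(c["rvec"],float))[0]; return c,f,R,np.array(c["tvec"],float)
def ray(n,u,v):
    c,f,R,t=cam(n); d=np.array([(u-c["cx"])/f,(v-c["cy"])/f]); s=d.copy()
    for _ in range(30): s=d/(1+c["k1"]*(s@s))
    return -R.T@t, R.T@np.array([s[0],s[1],1.])
def plane(n,u,v,z):
    o,d=ray(n,u,v); return o+d*(z-o[2])/d[2]
def tri(a,b):
    (o1,d1),(o2,d2)=ray(*a),ray(*b)
    s=np.linalg.lstsq(np.c_[d1,-d2],o2-o1,rcond=None)[0]
    p,q=o1+s[0]*d1,o2+s[1]*d2; return (p+q)/2,np.linalg.norm(p-q)
def proj(n,p):
    c,f,R,t=cam(n); q=R@np.array(p)+t; s=q[:2]/q[2]; s=s*(1+c["k1"]*(s@s)); return s*f+[c["cx"],c["cy"]]
E
python3 - <<'E'
from h import *
for n in("side","top"):
    im=snapshot(n); cv2.imwrite(f"pics/{n}0.png",im[:,:,::-1]); print(get_calibration(n), ray(n,280,210)[0])
print(robot.state(), robot.tips_ahead)
E
```

```text
pics
{'fov_y': 55.12790006738143, 'cx': 283.9112055187946, 'cy': 205.98796935350694, 'k1': -0.07703258707146034, 'rvec': array([ 2.32674275, -0.79897405,  0.3132034 ]), 'tvec': array([-0.43617874,  0.34784138,  1.18725131])} [ 0.01716107 -0.65782737  1.13480387]
{'fov_y': 54.897449011773205, 'cx': 280.48933439722083, 'cy': 220.3642884290878, 'k1': -0.002982778483227968, 'rvec': array([ 2.15338235, -2.20989384,  0.10850029]), 'tvec': array([0.0241855 , 0.57868563, 1.3184194 ])} [0.46125786 0.02603973 1.36391159]
{'time_s': 0.1, 'joint_positions': array([ 1.56156946e+00,  3.85494773e-01,  6.79241516e-03, -4.44742614e-04,
       -1.19398272e+00, -2.58604839e-01]), 'joint_vel': array([-0.0015485 , -0.00374066,  0.00351152,  0.00119949,  0.00063514,
       -0.00292562]), 'effort': array([-1.88285471e-04, -3.93322170e+01,  1.88927311e+01,  4.19795886e+00,
       -2.64899005e-03,  4.01642538e-06]), 'tool_pos': array([0.16524793, 0.6022703 , 0.24733207]), 'eef_rot': array([ 9.62747204e-04,  9.91035247e-01, -1.33597172e-01, -8.76400231e-05]), 'wrist_force': array([-0.55355396,  0.84530498,  0.10012415]), 'moment': array([0.00763007, 0.00199654, 0.02583239]), 'grip_force': 0.0, 'opening': 0.08560454836854497} 0.017
```

View pics/side0.png

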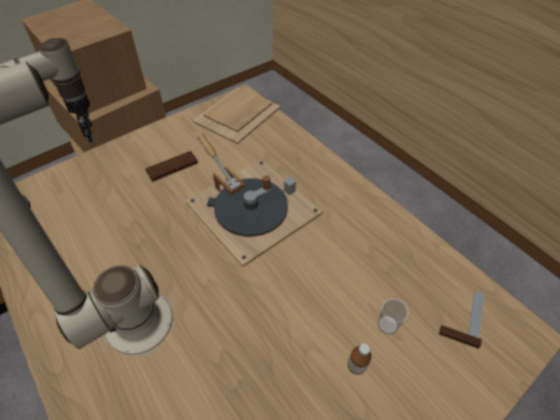

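View pics/top0.png

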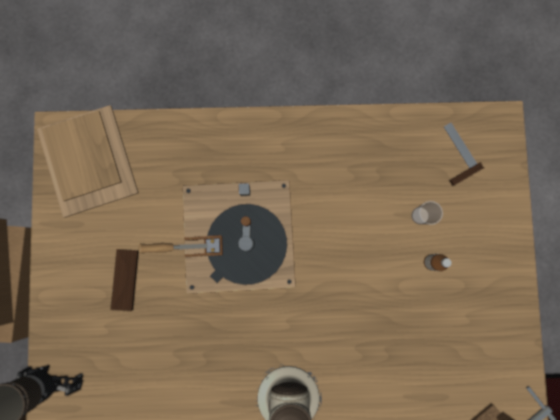

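The side view shows the grip near (266,182), the lug near (211,202) and the lock block near (290,185). In the top view the grip is near (246,221), the hub (246,243), the lug (218,276), the block (244,189), and the chisel points left (+y). Next I'll measure these with masks.

```bash
python3 - <<'E'
from h import *
T=cv2.imread("pics/top0.png");S=cv2.imread("pics/side0.png")
def comps(I,m,roi,mn=15):
    x0,y0,x1,y1=roi; M=np.zeros(m.shape,np.uint8); M[y0:y1,x0:x1]=m[y0:y1,x0:x1]
    n,l,s,c=cv2.connectedComponentsWithStats(M); return [(np.round(c[i],1).tolist(),s[i].tolist()) for i in range(1,n) if s[i,4]>=mn]
for I,n,rd,rl in((T,"top",(190,195,300,295),(225,175,265,205)),(S,"side",(190,165,310,250),(275,170,305,200))):
    hsv=cv2.cvtColor(I,cv2.COLOR_BGR2HSV); H,s,V=[hsv[...,i].astype(int) for i in range(3)]
    print(n,"orange",comps(I,((H<14)&(s>140)&(V>60)).astype(np.uint8),rd,8))
    print("block/grey",comps(I,((H>85)&(H<130)&(V>90)).astype(np.uint8),rl,8), comps(I,((s<70)&(V>95)).astype(np.uint8),rd,8))
    d=((V<75)&(s<140)&(H>70)).astype(np.uint8); print("disc",comps(I,d,rd,10))
    u=cv2.resize(I[rd[1]-25:rd[3]+5,rd[0]-10:rd[2]+10],None,fx=5,fy=5,interpolation=cv2.INTER_CUBIC); cv2.imwrite(f"pics/{n}z.png",u); print(u.shape)
E
```

```text
top orange []
block/grey [([243.9, 188.8], [240, 184, 9, 10, 82])] [([245.3, 239.3], [239, 226, 13, 25, 215]), ([207.1, 245.4], [190, 238, 30, 15, 255])]
disc [([248.5, 245.1], [209, 205, 77, 78, 4125])]
(650, 650, 3)
side orange [([266.2, 184.4], [264, 181, 5, 7, 20])]
block/grey [([289.6, 181.4], [286, 178, 8, 8, 44])] [([229.2, 178.3], [218, 165, 23, 25, 194]), ([252.0, 177.9], [246, 177, 13, 2, 14]), ([287.3, 185.7], [273, 176, 23, 36, 141]), ([253.2, 193.9], [244, 188, 22, 13, 157]), ([212.6, 197.1], [207, 192, 13, 12, 20])]
disc [([250.3, 209.9], [209, 180, 78, 55, 2638])]
(575, 700, 3)
```

```bash
python3 - <<'E'
import cv2,numpy as np
a=cv2.imread("pics/topz.png");b=cv2.imread("pics/sidez.png")
a=cv2.resize(a,(395,int(a.shape[0]*395/a.shape[1])));b=cv2.resize(b,(395,int(b.shape[0]*395/b.shape[1])))
h=max(a.shape[0],b.shape[0]);o=np.zeros((h,800,3),np.uint8);o[:a.shape[0],:395]=a;o[:b.shape[0],400:795]=b
cv2.imwrite("pics/both.png",o);print(o.shape)
E
```

```text
(395, 800, 3)
```

View pics/both.png

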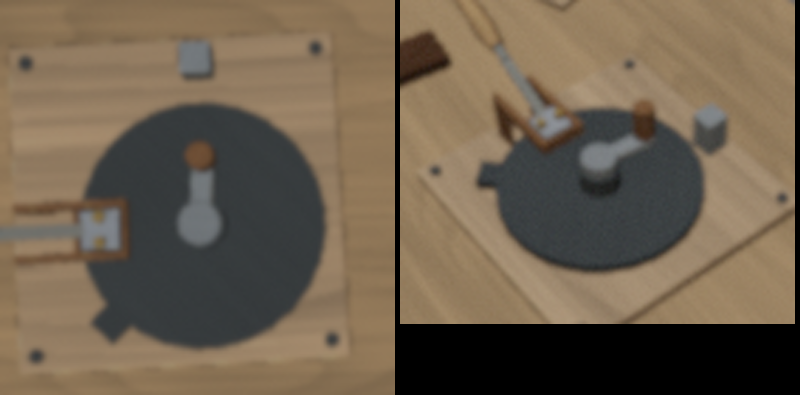

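The crop shows the grip top at about (245.8,221.0) in the top view and (266.1,176.7) in the side view. The hub cap is at (245.8,243.7) and (250.2,196). The lug sits behind and left, and the jig frame is on +y.

```bash
python3 - <<'E'
from h import *
T=cv2.imread("pics/top0.png")
print("grip top",tri(("top",245.8,221.0),("side",266.1,176.7)), plane("top",245.8,221.0,.172),plane("side",266.1,176.7,.172))
print("hub",tri(("top",245.8,243.7),("side",250.2,196)), plane("top",245.8,243.7,.122),plane("side",250.2,196,.122))
# disc edge: fit circle on plane z=.075
hsv=cv2.cvtColor(T,cv2.COLOR_BGR2HSV);d=((hsv[...,2]<85)&(hsv[...,0]>70)).astype(np.uint8)
M=np.zeros_like(d);M[195:295,190:300]=d[195:295,190:300]
c=max(cv2.findContours(M,0,1)[0],key=cv2.contourArea)[:,0]
P=np.array([plane("top",u,v,.075)[:2] for u,v in c])
C=np.array([.51,.1])
for _ in range(20):
    r=np.linalg.norm(P-C,axis=1);k=abs(r-.13)<.006
    Q=P[k];s=np.linalg.lstsq(np.c_[2*Q,np.ones(len(Q))],(Q**2).sum(1),rcond=None)[0];C=s[:2]
print("disc",C,np.sqrt(s[2]+C@C),k.sum())
L=P[np.linalg.norm(P-C,axis=1)>.138];print("lug",L.mean(0)-C,np.degrees(np.arctan2(*(L.mean(0)-C)[::-1])))
b=tri(("top",243.9,188.8),("side",289.8,178.8));print("block",b,plane("top",243.9,188.8,.078))
# screws
for u,v in((25,63),(316,48),(332,340),(36,356)): print(plane("top",180+u/3.038,170+v/3.038,.02))
for n in("oil","cup"):pass
print(robot.state()["time_s"])
E
```

```text
grip top (array([0.56613191, 0.11349125, 0.17703074]), np.float64(0.0008466265520641866)) [0.56693208 0.11362861 0.172     ] [0.56865252 0.11776579 0.172     ]
hub (array([0.50144706, 0.11888793, 0.11968112]), np.float64(0.00035883534025049163)) [0.50152266 0.1186178  0.122     ] [0.50019139 0.11721231 0.122     ]
disc [0.49894696 0.12241961] 0.1265713510787808 101
lug [-0.1009658   0.10153875] 134.8378920694951
block (array([0.67756895, 0.12362764, 0.0894209 ]), np.float64(0.0006407112629108227)) [0.67923723 0.12468243 0.078     ]
[0.68711234 0.31563584 0.02      ]
[ 0.69594423 -0.00580922  0.02      ]
[ 0.37539058 -0.01447026  0.02      ]
[0.36687833 0.30581799 0.02      ]
0.1
```

Emit:
apply_moves(series=[[[0.502,-0.611,0.03,0,0,0,1],[0.502,-0.611,0.03,0,0,0,1],[0.502,-0.611,0.03,0,0,0,1],[0.502,-0.611,0.03,0,0,0,1],[0.502,-0.611,0.03,0,0,0,1],[0.502,-0.611,0.03,0,0,0,1],[0.502,-0.611,0.03,0,0,0,1],[0.502,-0.611,0.03,0,0,0,1],[0.502,-0.611,0.03,0,0,0,1],[0.502,-0.611,0.03,0,0,0,1],[0.502,-0.611,0.03,0,0,0,1],[0.502,-0.611,0.03,0,0,0,1],[0.502,-0.611,0.03,0,0,0,1],[0.502,-0.611,0.03,0,0,0,1],[0.502,-0.611,0.03,0,0,0,1],[0.502,-0.611,0.03,0,0,0,1],[0.502,-0.611,0.03,0,0,0,1],[0.502,-0.611,0.03,0,0,0,1]]])

```text
time_s: 1.6
tool_pos: [0.5668, 0.1134, 0.2715]
eef_rot: [0.0, 0.991, -0.134, -0.001]
wrist_force: [-0.1, 0.9, 0.2]
opening: 0.0855
grip_force: 0.0
```

```bash
python3 - <<'E'
from h import *
a=snapshot("top")[160:300,170:310,::-1];b=snapshot("side")[120:260,180:320,::-1]
cv2.imwrite("pics/c1.png",cv2.resize(np.hstack([a,b]),None,fx=2.8,fy=2.8,interpolation=cv2.INTER_CUBIC));s=robot.state();print({k:s[k] for k in("time_s","tool_pos","eef_rot","wrist_force","joint_positions")})
E
```

```text
{'time_s': 1.7, 'tool_pos': array([0.56624819, 0.11459769, 0.272046  ]), 'eef_rot': array([ 5.57076906e-05,  9.91115937e-01, -1.33000205e-01, -3.75202084e-04]), 'wrist_force': array([ 0.05529353, -0.04961095, -0.16006383]), 'joint_positions': array([ 4.79766387e-01,  2.88883739e-01, -7.28959556e-02, -3.64193095e-04,
       -1.20969447e+00,  8.24367771e-01])}
```

View pics/c1.png

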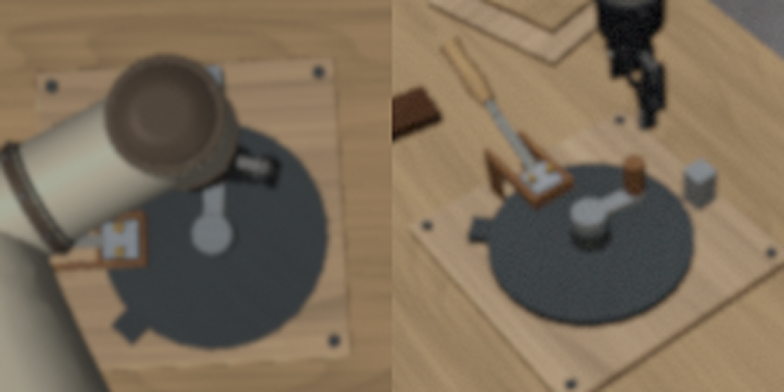

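The gripper hovers over the grip. The side view shows the lug at crop (483,231) and the path down is clear. I'll descend and close.

Emit:
apply_moves(series=[[[0,0,-0.04,0,0,0,1],[0,0,-0.08,0,0,0,1],[0,0,-0.11,0,0,0,1],[0,0,-0.13,0,0,0,1],[0,0,-0.15,0,0,0,1],[0,0,-0.15,0,0,0,1],[0,0,-0.15,0,0,0,0],[0,0,-0.15,0,0,0,0],[0,0,-0.15,0,0,0,0],[0,0,-0.15,0,0,0,0],[0,0,-0.15,0,0,0,0],[0,0,-0.15,0,0,0,0],[0,0,-0.15,0,0,0,0],[0,0,-0.15,0,0,0,0]]])

```text
time_s: 2.87
tool_pos: [0.5674, 0.114, 0.1536]
eef_rot: [-0.0, 0.991, -0.133, 0.001]
wrist_force: [-0.5, -0.2, 5.7]
opening: 0.0265
grip_force: 58.8
```

```bash
python3 - <<'E'
from h import *
a=snapshot("top")[160:300,170:310,::-1];b=snapshot("side")[120:260,180:320,::-1]
cv2.imwrite("pics/c2.png",cv2.resize(np.hstack([a,b]),None,fx=2.8,fy=2.8,interpolation=cv2.INTER_CUBIC));s=robot.state();print({k:s[k] for k in("time_s","tool_pos","wrist_force","opening","grip_force")})
E
```

```text
{'time_s': 2.9667, 'tool_pos': array([0.56741877, 0.11393637, 0.15353064]), 'wrist_force': array([-1.65573788, -0.49328425,  5.4793427 ]), 'opening': 0.026808656330272934, 'grip_force': 58.77649784088135}
```

View pics/c2.png

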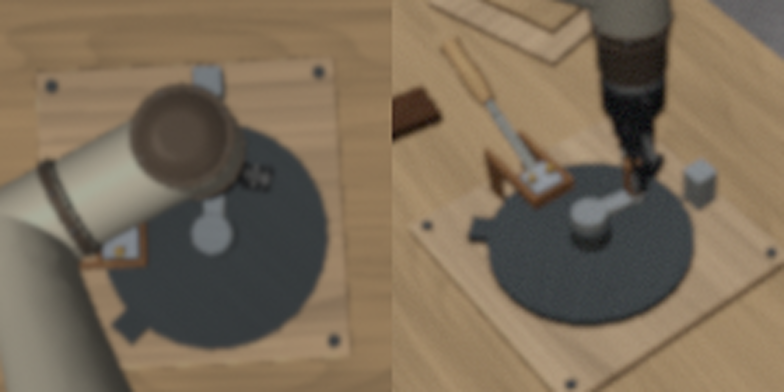

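The gripper holds the grip (opening 26.8 mm, 59 N), and the lug is clear in the side view at crop (482,231). Next come the row generator and a slow probing turn.

```bash
cat > gen.py <<'E'
import numpy as np, json, sys
# usage: gen.py commit/plan n w0 w1 [cx cy R] : crank speed ramps linearly w0->w1 rad/s over n rows
def gen(n,w0,w1):
    s=json.load(open("st.json")); p=np.array(s["p"]); a=s["a"]; C=np.array(s["C"])
    rows=[]; A=[]
    for w in np.linspace(w0,w1,n):
        a+=w/12; A.append(a)
        g=C+s["R"]*np.array([np.cos(a),np.sin(a)]); rows.append(np.round((g-p)/.8,3).tolist())
    s["p"]=(p+.8*np.array(rows[-1])).tolist(); s["a"]=a; s["log"]+=A
    json.dump(s,open("st.json","w"))
    print("["+", ".join(f"[{r[0]:g}, {r[1]:g}, 0, 0, 0, 0, 0]" for r in rows)+"]"); print("a",a,s["p"])
if __name__=="__main__": gen(int(sys.argv[1]),float(sys.argv[2]),float(sys.argv[3]))
E
python3 - <<'E'
import json
json.dump(dict(p=[.5666,.1142],a=-.096,C=[.501,.1205],R=.065,log=[]),open("st.json","w"))
E
python3 gen.py 10 .6 2.2
```

```text
[[-0.001, 0.004, 0, 0, 0, 0, 0], [-0.001, 0.009, 0, 0, 0, 0, 0], [-0.001, 0.016, 0, 0, 0, 0, 0], [-0.002, 0.023, 0, 0, 0, 0, 0], [-0.004, 0.032, 0, 0, 0, 0, 0], [-0.008, 0.041, 0, 0, 0, 0, 0], [-0.013, 0.051, 0, 0, 0, 0, 0], [-0.021, 0.061, 0, 0, 0, 0, 0], [-0.031, 0.071, 0, 0, 0, 0, 0], [-0.043, 0.079, 0, 0, 0, 0, 0]]
a 1.0706666666666664 [0.5322, 0.1774]
```

Emit:
apply_moves(series=[[[-0.001,0.004,0,0,0,0,0],[-0.001,0.009,0,0,0,0,0],[-0.001,0.016,0,0,0,0,0],[-0.002,0.023,0,0,0,0,0],[-0.004,0.032,0,0,0,0,0],[-0.008,0.041,0,0,0,0,0],[-0.013,0.051,0,0,0,0,0],[-0.021,0.061,0,0,0,0,0],[-0.031,0.071,0,0,0,0,0],[-0.043,0.079,0,0,0,0,0],[-0.043,0.079,0,0,0,0,0],[-0.043,0.079,0,0,0,0,0]]])

```text
time_s: 3.97
tool_pos: [0.5326, 0.178, 0.1535]
eef_rot: [-0.0, 0.991, -0.133, 0.001]
wrist_force: [-0.8, -0.6, 6.6]
opening: 0.0268
grip_force: 58.8
```

```bash
python3 gen.py 10 2 1.4
```

```text
[[-0.012, 0.006, 0, 0, 0, 0, 0], [-0.025, 0.009, 0, 0, 0, 0, 0], [-0.038, 0.01, 0, 0, 0, 0, 0], [-0.05, 0.009, 0, 0, 0, 0, 0], [-0.061, 0.007, 0, 0, 0, 0, 0], [-0.072, 0.003, 0, 0, 0, 0, 0], [-0.081, -0.002, 0, 0, 0, 0, 0], [-0.09, -0.008, 0, 0, 0, 0, 0], [-0.097, -0.015, 0, 0, 0, 0, 0], [-0.103, -0.022, 0, 0, 0, 0, 0]]
a 2.487333333333333 [0.4498, 0.1598]
```

Emit:
apply_moves(series=[[[-0.012,0.006,0,0,0,0,0],[-0.025,0.009,0,0,0,0,0],[-0.038,0.01,0,0,0,0,0],[-0.05,0.009,0,0,0,0,0],[-0.061,0.007,0,0,0,0,0],[-0.072,0.003,0,0,0,0,0],[-0.081,-0.002,0,0,0,0,0],[-0.09,-0.008,0,0,0,0,0],[-0.097,-0.015,0,0,0,0,0],[-0.103,-0.022,0,0,0,0,0],[-0.103,-0.022,0,0,0,0,0],[-0.103,-0.022,0,0,0,0,0]]])

```text
time_s: 4.97
tool_pos: [0.4508, 0.1597, 0.1535]
eef_rot: [-0.0, 0.991, -0.133, 0.001]
wrist_force: [0.9, -0.5, 7.1]
opening: 0.0267
grip_force: 58.8
```

```bash
cat >> h.py <<'E'
def lug(n="side",C=(.501,.1205),R=.143,save=None):
    """lug angle (world) by dark pixels outside the disc rim, cast on z=.075"""
    I=snapshot(n); t=robot.state()["time_s"]; hsv=cv2.cvtColor(I,cv2.COLOR_RGB2HSV)
    d=((hsv[...,2]<85)&(hsv[...,0]>70)&(hsv[...,0]<130))
    th=np.radians(np.arange(0,360,1)); sc=[]
    for a in th:
        v=[proj(n,(C[0]+r*np.cos(a),C[1]+r*np.sin(a),.075)) for r in(.139,.143,.147,.151)]
        sc.append(np.mean([d[int(round(q[1])),int(round(q[0]))] for q in v]))
    sc=np.array(sc)
    runs=[];m=sc>=.75
    i0=int(np.argmin(m)); k=i0
    while k<i0+360:
        if m[k%360]:
            j=k
            while m[j%360] and j<i0+360: j+=1
            runs.append(((k+j-1)/2%360,j-k)); k=j
        else: k+=1
    if save: cv2.imwrite(save,cv2.resize(I[120:260,180:320,::-1],None,fx=4,fy=4))
    return t,runs
E
python3 - <<'E'
from h import *
print(lug("side",save="pics/s3.png"),lug("top"))
E
python3 gen.py 14 2 2
```

```text
(5.0167, [(87.0, 1), (91.0, 1), (173.0, 11)]) (5.0667, [(169.0, 1)])
[[-0.008, -0.011, 0, 0, 0, 0, 0], [-0.013, -0.023, 0, 0, 0, 0, 0], [-0.016, -0.037, 0, 0, 0, 0, 0], [-0.017, -0.05, 0, 0, 0, 0, 0], [-0.016, -0.064, 0, 0, 0, 0, 0], [-0.012, -0.077, 0, 0, 0, 0, 0], [-0.007, -0.089, 0, 0, 0, 0, 0], [0.001, -0.1, 0, 0, 0, 0, 0], [0.01, -0.11, 0, 0, 0, 0, 0], [0.021, -0.118, 0, 0, 0, 0, 0], [0.033, -0.124, 0, 0, 0, 0, 0], [0.046, -0.128, 0, 0, 0, 0, 0], [0.059, -0.13, 0, 0, 0, 0, 0], [0.073, -0.13, 0, 0, 0, 0, 0]]
a 4.820666666666666 [0.5082, 0.05579999999999999]
```

Emit:
apply_moves(series=[[[-0.008,-0.011,0,0,0,0,0],[-0.013,-0.023,0,0,0,0,0],[-0.016,-0.037,0,0,0,0,0],[-0.017,-0.05,0,0,0,0,0],[-0.016,-0.064,0,0,0,0,0],[-0.012,-0.077,0,0,0,0,0],[-0.007,-0.089,0,0,0,0,0],[0.001,-0.1,0,0,0,0,0],[0.01,-0.11,0,0,0,0,0],[0.021,-0.118,0,0,0,0,0],[0.033,-0.124,0,0,0,0,0],[0.046,-0.128,0,0,0,0,0],[0.059,-0.13,0,0,0,0,0],[0.073,-0.13,0,0,0,0,0]]])

```text
time_s: 6.23
tool_pos: [0.5094, 0.0556, 0.1534]
eef_rot: [-0.0, 0.991, -0.133, 0.001]
wrist_force: [-1.1, 2.9, 8.0]
opening: 0.0266
grip_force: 59.2
```

```bash
python3 gen.py 20 2.4 3.3; python3 -c "
from h import *
s=robot.state();print(s['time_s'],s['tool_pos'],s['wrist_force'])"
```

```text
[[0.016, 0.003, 0, 0, 0, 0, 0], [0.031, 0.01, 0, 0, 0, 0, 0], [0.045, 0.02, 0, 0, 0, 0, 0], [0.056, 0.032, 0, 0, 0, 0, 0], [0.065, 0.048, 0, 0, 0, 0, 0], [0.071, 0.064, 0, 0, 0, 0, 0], [0.072, 0.083, 0, 0, 0, 0, 0], [0.07, 0.101, 0, 0, 0, 0, 0], [0.063, 0.118, 0, 0, 0, 0, 0], [0.052, 0.134, 0, 0, 0, 0, 0], [0.038, 0.147, 0, 0, 0, 0, 0], [0.021, 0.157, 0, 0, 0, 0, 0], [0.001, 0.161, 0, 0, 0, 0, 0], [-0.019, 0.161, 0, 0, 0, 0, 0], [-0.039, 0.156, 0, 0, 0, 0, 0], [-0.058, 0.146, 0, 0, 0, 0, 0], [-0.073, 0.131, 0, 0, 0, 0, 0], [-0.084, 0.113, 0, 0, 0, 0, 0], [-0.09, 0.091, 0, 0, 0, 0, 0], [-0.089, 0.069, 0, 0, 0, 0, 0]]
a 9.570666666666664 [0.437, 0.11099999999999999]
6.2333 [0.50939385 0.05559479 0.15343713] [-1.07740197  2.91821263  7.99373267]
```

Emit:
apply_moves(series=[[[0.016,0.003,0,0,0,0,0],[0.031,0.01,0,0,0,0,0],[0.045,0.02,0,0,0,0,0],[0.056,0.032,0,0,0,0,0],[0.065,0.048,0,0,0,0,0],[0.071,0.064,0,0,0,0,0],[0.072,0.083,0,0,0,0,0],[0.07,0.101,0,0,0,0,0],[0.063,0.118,0,0,0,0,0],[0.052,0.134,0,0,0,0,0],[0.038,0.147,0,0,0,0,0],[0.021,0.157,0,0,0,0,0],[0.001,0.161,0,0,0,0,0],[-0.019,0.161,0,0,0,0,0],[-0.039,0.156,0,0,0,0,0],[-0.058,0.146,0,0,0,0,0],[-0.073,0.131,0,0,0,0,0],[-0.084,0.113,0,0,0,0,0],[-0.09,0.091,0,0,0,0,0],[-0.089,0.069,0,0,0,0,0]]])

```text
time_s: 7.9
tool_pos: [0.4381, 0.1113, 0.1535]
eef_rot: [-0.001, 0.991, -0.132, 0.002]
wrist_force: [3.3, 1.5, 2.9]
opening: 0.0267
grip_force: 59.7
```

```bash
python3 -c "
from h import *
s=robot.state();print(s['time_s'],s['tool_pos'],s['wrist_force'],s['joint_vel'])
print(lug('side'))"; python3 gen.py 20 3.3 3.3; 
```

```text
7.9 [0.4381494  0.11126357 0.15353809] [3.34502764 1.49575839 2.85757185] [-0.42847851 -0.06222548 -0.07504039  0.00414647  0.04496125  0.42295125]
(7.95, [(71.0, 1), (73.5, 2), (81.0, 1), (85.5, 6), (91.0, 1), (309.5, 10)])
[[0.006, -0.021, 0, 0, 0, 0, 0], [0.018, -0.04, 0, 0, 0, 0, 0], [0.034, -0.055, 0, 0, 0, 0, 0], [0.054, -0.065, 0, 0, 0, 0, 0], [0.076, -0.069, 0, 0, 0, 0, 0], [0.098, -0.067, 0, 0, 0, 0, 0], [0.119, -0.059, 0, 0, 0, 0, 0], [0.137, -0.046, 0, 0, 0, 0, 0], [0.15, -0.029, 0, 0, 0, 0, 0], [0.159, -0.008, 0, 0, 0, 0, 0], [0.161, 0.014, 0, 0, 0, 0, 0], [0.158, 0.036, 0, 0, 0, 0, 0], [0.148, 0.056, 0, 0, 0, 0, 0], [0.133, 0.073, 0, 0, 0, 0, 0], [0.115, 0.085, 0, 0, 0, 0, 0], [0.093, 0.092, 0, 0, 0, 0, 0], [0.071, 0.093, 0, 0, 0, 0, 0], [0.05, 0.087, 0, 0, 0, 0, 0], [0.03, 0.076, 0, 0, 0, 0, 0], [0.015, 0.06, 0, 0, 0, 0, 0]]
a 15.070666666666671 [0.449, 0.15899999999999997]
```

Emit:
apply_moves(series=[[[0.006,-0.021,0,0,0,0,0],[0.018,-0.04,0,0,0,0,0],[0.034,-0.055,0,0,0,0,0],[0.054,-0.065,0,0,0,0,0],[0.076,-0.069,0,0,0,0,0],[0.098,-0.067,0,0,0,0,0],[0.119,-0.059,0,0,0,0,0],[0.137,-0.046,0,0,0,0,0],[0.15,-0.029,0,0,0,0,0],[0.159,-0.008,0,0,0,0,0],[0.161,0.014,0,0,0,0,0],[0.158,0.036,0,0,0,0,0],[0.148,0.056,0,0,0,0,0],[0.133,0.073,0,0,0,0,0],[0.115,0.085,0,0,0,0,0],[0.093,0.092,0,0,0,0,0],[0.071,0.093,0,0,0,0,0],[0.05,0.087,0,0,0,0,0],[0.03,0.076,0,0,0,0,0],[0.015,0.06,0,0,0,0,0]]])

```text
time_s: 9.62
tool_pos: [0.45, 0.1591, 0.1535]
eef_rot: [-0.0, 0.991, -0.132, 0.002]
wrist_force: [8.7, -4.8, 2.7]
opening: 0.0268
grip_force: 59.7
```

```bash
python3 -c "
from h import *
s=robot.state();print(s['time_s'],s['tool_pos'],s['wrist_force'],s['joint_vel'])
print(lug('side'));print(lug('side'))"
```

```text
9.6167 [0.45002911 0.15910347 0.15351478] [ 8.67159022 -4.76684173  2.69320123] [-0.08293956 -0.29337651 -0.41632573  0.02293811  0.15689115  0.07353454]
(9.6667, [(111.0, 11)])
(9.7167, [(90.0, 1), (113.5, 6), (121.0, 1)])
```

```bash
cat > sim.py <<'E'
import numpy as np, json
from scipy.optimize import least_squares
# segments: (n rows, w0, w1) ; hold: (n,0,0) ; 0.05s pictures: "p"
def crank(segs,t0=2.967):
    t=[t0];w=[]
    for s in segs:
        if s=="p": t.append(t[-1]+.05);w.append(0.)
        else:
            for v in np.linspace(s[1],s[2],s[0]): t.append(t[-1]+1/12);w.append(v)
    return np.array(t),np.array(w)
def simulate(segs,tau,I=.043,c=.055,t0=2.967,phi0=np.radians(134.8),w0=0.,dt=1/240,tail=0):
    t,w=crank(segs,t0); N=int((t[-1]-t0+tail)/dt); T=t0+np.arange(N+1)*dt; ph=[phi0];om=[w0]
    ws=0.
    for k in range(N):
        i=np.searchsorted(t,T[k]+1e-9,side="right")-1; wc=w[i] if i<len(w) else 0.
        ws+=(wc-ws)*min(1,dt/.03)
        drv=c*(ws-om[-1])-.006*om[-1]; o=om[-1]
        if abs(o)<1e-6 and abs(drv)<tau: n=0.
        else:
            s=np.sign(o) if abs(o)>1e-6 else np.sign(drv)
            n=o+dt*(drv-tau*s)/I
            if o*n<0: n=0.
        om.append(n);ph.append(ph[-1]+dt*(o+n)/2)
    return T,np.array(ph),np.array(om)
E
cat > segs.json <<'E'
[[10,0.6,2.2],[2,0,0],[10,2,1.4],[2,0,0],"p","p",[14,2,2],[20,2.4,3.3],"p",[20,3.3,3.3]]
E
cat > fit.py <<'E'
from sim import *
segs=json.load(open("segs.json")); obs=json.load(open("obs.json"))
t,w=crank(segs);print("end",t[-1])
def f(x):
    T,p,o=simulate(segs,x[0],x[1],tail=.1); return np.r_[[np.interp(a,T,p)-np.radians(b) for a,b in obs],(x[1]-.043)/.043/2*.1]
r=least_squares(f,[.07,.043],diff_step=.01);T,p,o=simulate(segs,*r.x,tail=.1)
print("tau",r.x[0],"I",r.x[1],"res deg",np.degrees(r.fun),"w",[(round(a,2),round(float(np.interp(a,T,o)),3)) for a in np.linspace(t[-1]-4,t[-1],9)],"phi",np.degrees(np.interp(t[-1],T,p)))
json.dump(r.x.tolist(),open("par.json","w"))
E
echo '[[5.0,173],[7.9,309.5],[9.617,471],[9.667,475]]' > obs.json; python3 fit.py
```

```text
end 9.616999999999999
tau 0.07596823129608345 I 0.002923928510410875 res deg [-17.63525975   1.48399978   1.60673619   0.99344786  -2.66998809] w [(np.float64(5.62), 0.558), (np.float64(6.12), 0.558), (np.float64(6.62), 1.058), (np.float64(7.12), 1.315), (np.float64(7.62), 1.571), (np.float64(8.12), 1.612), (np.float64(8.62), 1.73), (np.float64(9.12), 1.73), (np.float64(9.62), 1.73)] phi 472.6067361924091
```

```bash
python3 - <<'E'
from sim import *
segs=json.load(open("segs.json"))
for I in(.03,.043,.056):
  for tau in(.03,.05,.07):
    T,p,o=simulate(segs,tau,I,tail=.1); print(I,tau,[round(float(np.degrees(np.interp(a,T,p))),1) for a in(3.967,4.967,7.9,9.617)],round(o[-24],2))
E
```

```text
0.03 0.03 [153.9, 197.7, 428.6, 657.9] 2.47
0.03 0.05 [145.2, 171.6, 347.6, 544.6] 2.14
0.03 0.07 [139.1, 150.2, 281.7, 446.5] 1.81
0.043 0.03 [149.9, 189.5, 406.0, 629.1] 2.43
0.043 0.05 [143.0, 166.6, 329.0, 519.9] 2.1
0.043 0.07 [138.1, 147.3, 264.2, 422.9] 1.78
0.056 0.03 [147.3, 182.8, 386.2, 602.0] 2.38
0.056 0.05 [141.5, 162.7, 313.1, 496.7] 2.06
0.056 0.07 [137.5, 145.3, 250.0, 401.7] 1.73
```

```bash
python3 gen.py 20 3.3 3.3
```

```text
[[-0.011, -0.019, 0, 0, 0, 0, 0], [-0.016, -0.041, 0, 0, 0, 0, 0], [-0.015, -0.063, 0, 0, 0, 0, 0], [-0.008, -0.084, 0, 0, 0, 0, 0], [0.005, -0.103, 0, 0, 0, 0, 0], [0.022, -0.117, 0, 0, 0, 0, 0], [0.042, -0.126, 0, 0, 0, 0, 0], [0.064, -0.129, 0, 0, 0, 0, 0], [0.086, -0.126, 0, 0, 0, 0, 0], [0.107, -0.118, 0, 0, 0, 0, 0], [0.124, -0.104, 0, 0, 0, 0, 0], [0.137, -0.086, 0, 0, 0, 0, 0], [0.145, -0.065, 0, 0, 0, 0, 0], [0.146, -0.042, 0, 0, 0, 0, 0], [0.141, -0.021, 0, 0, 0, 0, 0], [0.131, -0.001, 0, 0, 0, 0, 0], [0.116, 0.015, 0, 0, 0, 0, 0], [0.097, 0.027, 0, 0, 0, 0, 0], [0.075, 0.032, 0, 0, 0, 0, 0], [0.053, 0.032, 0, 0, 0, 0, 0]]
a 20.57066666666665 [0.4914, 0.1846]
```

Emit:
apply_moves(series=[[[-0.011,-0.019,0,0,0,0,0],[-0.016,-0.041,0,0,0,0,0],[-0.015,-0.063,0,0,0,0,0],[-0.008,-0.084,0,0,0,0,0],[0.005,-0.103,0,0,0,0,0],[0.022,-0.117,0,0,0,0,0],[0.042,-0.126,0,0,0,0,0],[0.064,-0.129,0,0,0,0,0],[0.086,-0.126,0,0,0,0,0],[0.107,-0.118,0,0,0,0,0],[0.124,-0.104,0,0,0,0,0],[0.137,-0.086,0,0,0,0,0],[0.145,-0.065,0,0,0,0,0],[0.146,-0.042,0,0,0,0,0],[0.141,-0.021,0,0,0,0,0],[0.131,-0.001,0,0,0,0,0],[0.116,0.015,0,0,0,0,0],[0.097,0.027,0,0,0,0,0],[0.075,0.032,0,0,0,0,0],[0.053,0.032,0,0,0,0,0]]])

```text
time_s: 11.38
tool_pos: [0.4919, 0.1848, 0.1534]
eef_rot: [0.001, 0.991, -0.133, 0.001]
wrist_force: [2.1, -7.4, 8.7]
opening: 0.0267
grip_force: 60.3
```

```bash
python3 -c "
from h import *
s=robot.state();print(s['time_s'],s['tool_pos'],s['wrist_force'])
print(lug('side'))"; python3 gen.py 20 3.3 3.3
```

```text
11.3833 [0.49192478 0.18475836 0.15344327] [ 2.14305125 -7.44486674  8.73057252]
(11.4333, [(72.0, 1), (272.0, 11)])
[[-0.022, -0.006, 0, 0, 0, 0, 0], [-0.04, -0.018, 0, 0, 0, 0, 0], [-0.055, -0.035, 0, 0, 0, 0, 0], [-0.065, -0.055, 0, 0, 0, 0, 0], [-0.069, -0.076, 0, 0, 0, 0, 0], [-0.067, -0.099, 0, 0, 0, 0, 0], [-0.059, -0.119, 0, 0, 0, 0, 0], [-0.046, -0.137, 0, 0, 0, 0, 0], [-0.028, -0.151, 0, 0, 0, 0, 0], [-0.007, -0.159, 0, 0, 0, 0, 0], [0.015, -0.161, 0, 0, 0, 0, 0], [0.037, -0.158, 0, 0, 0, 0, 0], [0.057, -0.148, 0, 0, 0, 0, 0], [0.074, -0.133, 0, 0, 0, 0, 0], [0.086, -0.115, 0, 0, 0, 0, 0], [0.092, -0.093, 0, 0, 0, 0, 0], [0.093, -0.071, 0, 0, 0, 0, 0], [0.087, -0.049, 0, 0, 0, 0, 0], [0.076, -0.03, 0, 0, 0, 0, 0], [0.06, -0.015, 0, 0, 0, 0, 0]]
a 26.07066666666662 [0.5394, 0.17259999999999998]
```

```bash
python3 - <<'E'
import json
s=json.load(open("st.json"));s["a"]=20.57066667;s["p"]=[.4914,.1846];s["log"]=[];json.dump(s,open("st.json","w"))
E
python3 gen.py 20 3.4 3.4
```

```text
[[-0.022, -0.006, 0, 0, 0, 0, 0], [-0.041, -0.019, 0, 0, 0, 0, 0], [-0.056, -0.036, 0, 0, 0, 0, 0], [-0.066, -0.057, 0, 0, 0, 0, 0], [-0.069, -0.08, 0, 0, 0, 0, 0], [-0.066, -0.103, 0, 0, 0, 0, 0], [-0.057, -0.123, 0, 0, 0, 0, 0], [-0.042, -0.141, 0, 0, 0, 0, 0], [-0.023, -0.154, 0, 0, 0, 0, 0], [-0.001, -0.16, 0, 0, 0, 0, 0], [0.022, -0.161, 0, 0, 0, 0, 0], [0.044, -0.155, 0, 0, 0, 0, 0], [0.064, -0.143, 0, 0, 0, 0, 0], [0.079, -0.126, 0, 0, 0, 0, 0], [0.089, -0.105, 0, 0, 0, 0, 0], [0.093, -0.082, 0, 0, 0, 0, 0], [0.091, -0.06, 0, 0, 0, 0, 0], [0.082, -0.038, 0, 0, 0, 0, 0], [0.067, -0.021, 0, 0, 0, 0, 0], [0.049, -0.008, 0, 0, 0, 0, 0]]
a 26.2373333366667 [0.5306, 0.1782]
```

Emit:
apply_moves(series=[[[-0.022,-0.006,0,0,0,0,0],[-0.041,-0.019,0,0,0,0,0],[-0.056,-0.036,0,0,0,0,0],[-0.066,-0.057,0,0,0,0,0],[-0.069,-0.08,0,0,0,0,0],[-0.066,-0.103,0,0,0,0,0],[-0.057,-0.123,0,0,0,0,0],[-0.042,-0.141,0,0,0,0,0],[-0.023,-0.154,0,0,0,0,0],[-0.001,-0.16,0,0,0,0,0],[0.022,-0.161,0,0,0,0,0],[0.044,-0.155,0,0,0,0,0],[0.064,-0.143,0,0,0,0,0],[0.079,-0.126,0,0,0,0,0],[0.089,-0.105,0,0,0,0,0],[0.093,-0.082,0,0,0,0,0],[0.091,-0.06,0,0,0,0,0],[0.082,-0.038,0,0,0,0,0],[0.067,-0.021,0,0,0,0,0],[0.049,-0.008,0,0,0,0,0]]])

```text
time_s: 13.1
tool_pos: [0.5314, 0.1788, 0.1534]
eef_rot: [0.0, 0.991, -0.133, 0.001]
wrist_force: [-2.4, -6.2, 8.8]
opening: 0.0266
grip_force: 60.7
```

```bash
python3 -c "
from h import *
s=robot.state();print(s['time_s'],s['tool_pos'],s['wrist_force'])
print(lug('side'))"; for i in 1 2 3 4 5; do python3 gen.py 20 3.4 3.4; done
```

```text
13.1 [0.531411   0.17884124 0.15340812] [-2.44101339 -6.15220442  8.80006419]
(13.15, [(56.0, 3), (59.0, 1)])
[[-0.022, 0.008, 0, 0, 0, 0, 0], [-0.045, 0.009, 0, 0, 0, 0, 0], [-0.067, 0.003, 0, 0, 0, 0, 0], [-0.087, -0.008, 0, 0, 0, 0, 0], [-0.103, -0.025, 0, 0, 0, 0, 0], [-0.114, -0.045, 0, 0, 0, 0, 0], [-0.118, -0.068, 0, 0, 0, 0, 0], [-0.116, -0.091, 0, 0, 0, 0, 0], [-0.108, -0.112, 0, 0, 0, 0, 0], [-0.094, -0.13, 0, 0, 0, 0, 0], [-0.075, -0.144, 0, 0, 0, 0, 0], [-0.054, -0.152, 0, 0, 0, 0, 0], [-0.031, -0.153, 0, 0, 0, 0, 0], [-0.008, -0.148, 0, 0, 0, 0, 0], [0.012, -0.137, 0, 0, 0, 0, 0], [0.028, -0.121, 0, 0, 0, 0, 0], [0.039, -0.101, 0, 0, 0, 0, 0], [0.044, -0.079, 0, 0, 0, 0, 0], [0.043, -0.056, 0, 0, 0, 0, 0], [0.035, -0.034, 0, 0, 0, 0, 0]]
a 31.9040000033334 [0.5586, 0.151]
[[-0.014, 0.019, 0, 0, 0, 0, 0], [-0.032, 0.033, 0, 0, 0, 0, 0], [-0.053, 0.041, 0, 0, 0, 0, 0], [-0.076, 0.043, 0, 0, 0, 0, 0], [-0.099, 0.039, 0, 0, 0, 0, 0], [-0.119, 0.028, 0, 0, 0, 0, 0], [-0.136, 0.012, 0, 0, 0, 0, 0], [-0.147, -0.007, 0, 0, 0, 0, 0], [-0.153, -0.03, 0, 0, 0, 0, 0], [-0.152, -0.05
[... 1771 characters left out ...]
999999997]
[[0.021, 0.008, 0, 0, 0, 0, 0], [0.04, 0.022, 0, 0, 0, 0, 0], [0.054, 0.04, 0, 0, 0, 0, 0], [0.062, 0.061, 0, 0, 0, 0, 0], [0.064, 0.084, 0, 0, 0, 0, 0], [0.06, 0.107, 0, 0, 0, 0, 0], [0.049, 0.127, 0, 0, 0, 0, 0], [0.033, 0.144, 0, 0, 0, 0, 0], [0.013, 0.155, 0, 0, 0, 0, 0], [-0.009, 0.161, 0, 0, 0, 0, 0], [-0.032, 0.16, 0, 0, 0, 0, 0], [-0.054, 0.152, 0, 0, 0, 0, 0], [-0.072, 0.139, 0, 0, 0, 0, 0], [-0.087, 0.121, 0, 0, 0, 0, 0], [-0.096, 0.1, 0, 0, 0, 0, 0], [-0.098, 0.077, 0, 0, 0, 0, 0], [-0.094, 0.055, 0, 0, 0, 0, 0], [-0.084, 0.034, 0, 0, 0, 0, 0], [-0.069, 0.017, 0, 0, 0, 0, 0], [-0.049, 0.005, 0, 0, 0, 0, 0]]
a 54.570666669999916 [0.47539999999999993, 0.06059999999999997]
```

Emit:
apply_moves(series=[[[-0.022,0.008,0,0,0,0,0],[-0.045,0.009,0,0,0,0,0],[-0.067,0.003,0,0,0,0,0],[-0.087,-0.008,0,0,0,0,0],[-0.103,-0.025,0,0,0,0,0],[-0.114,-0.045,0,0,0,0,0],[-0.118,-0.068,0,0,0,0,0],[-0.116,-0.091,0,0,0,0,0],[-0.108,-0.112,0,0,0,0,0],[-0.094,-0.13,0,0,0,0,0],[-0.075,-0.144,0,0,0,0,0],[-0.054,-0.152,0,0,0,0,0],[-0.031,-0.153,0,0,0,0,0],[-0.008,-0.148,0,0,0,0,0],[0.012,-0.137,0,0,0,0,0],[0.028,-0.121,0,0,0,0,0],[0.039,-0.101,0,0,0,0,0],[0.044,-0.079,0,0,0,0,0],[0.043,-0.056,0,0,0,0,0],[0.035,-0.034,0,0,0,0,0]]])

```text
time_s: 14.82
tool_pos: [0.5599, 0.1514, 0.1534]
eef_rot: [0.0, 0.991, -0.134, 0.0]
wrist_force: [-4.1, -2.9, 10.5]
opening: 0.0264
grip_force: 60.8
```

```bash
python3 -c "
from h import *
s=robot.state();print(s['time_s'],s['tool_pos'],s['wrist_force'])
print(lug('side'))"
```

```text
14.8167 [0.55992579 0.15144916 0.15343908] [-4.09676365 -2.85562555 10.4598805 ]
(14.8667, [(252.5, 10)])
```

Emit:
apply_moves(series=[[[-0.014,0.019,0,0,0,0,0],[-0.032,0.033,0,0,0,0,0],[-0.053,0.041,0,0,0,0,0],[-0.076,0.043,0,0,0,0,0],[-0.099,0.039,0,0,0,0,0],[-0.119,0.028,0,0,0,0,0],[-0.136,0.012,0,0,0,0,0],[-0.147,-0.007,0,0,0,0,0],[-0.153,-0.03,0,0,0,0,0],[-0.152,-0.053,0,0,0,0,0],[-0.145,-0.074,0,0,0,0,0],[-0.132,-0.093,0,0,0,0,0],[-0.114,-0.108,0,0,0,0,0],[-0.093,-0.117,0,0,0,0,0],[-0.07,-0.119,0,0,0,0,0],[-0.047,-0.116,0,0,0,0,0],[-0.027,-0.106,0,0,0,0,0],[-0.01,-0.09,0,0,0,0,0],[0.002,-0.071,0,0,0,0,0],[0.009,-0.049,0,0,0,0,0]]])

```text
time_s: 16.53
tool_pos: [0.5673, 0.1118, 0.1534]
eef_rot: [0.0, 0.991, -0.134, 0.0]
wrist_force: [-5.5, -0.5, 11.3]
opening: 0.027
grip_force: 60.9
```

Emit:
apply_moves(series=[[[-0.001,0.023,0,0,0,0,0],[-0.007,0.045,0,0,0,0,0],[-0.02,0.065,0,0,0,0,0],[-0.037,0.079,0,0,0,0,0],[-0.058,0.089,0,0,0,0,0],[-0.081,0.092,0,0,0,0,0],[-0.104,0.089,0,0,0,0,0],[-0.125,0.079,0,0,0,0,0],[-0.142,0.064,0,0,0,0,0],[-0.155,0.045,0,0,0,0,0],[-0.161,0.023,0,0,0,0,0],[-0.162,0,0,0,0,0,0],[-0.155,-0.022,0,0,0,0,0],[-0.143,-0.041,0,0,0,0,0],[-0.126,-0.057,0,0,0,0,0],[-0.106,-0.067,0,0,0,0,0],[-0.083,-0.07,0,0,0,0,0],[-0.06,-0.068,0,0,0,0,0],[-0.039,-0.059,0,0,0,0,0],[-0.021,-0.044,0,0,0,0,0]]])

```text
time_s: 18.2
tool_pos: [0.5507, 0.0762, 0.1534]
eef_rot: [-0.0, 0.991, -0.134, 0.0]
wrist_force: [-4.1, 1.5, 10.7]
opening: 0.0267
grip_force: 60.8
```

Emit:
apply_moves(series=[[[0.013,0.019,0,0,0,0,0],[0.02,0.04,0,0,0,0,0],[0.021,0.063,0,0,0,0,0],[0.015,0.086,0,0,0,0,0],[0.004,0.105,0,0,0,0,0],[-0.013,0.121,0,0,0,0,0],[-0.033,0.132,0,0,0,0,0],[-0.056,0.136,0,0,0,0,0],[-0.079,0.134,0,0,0,0,0],[-0.1,0.125,0,0,0,0,0],[-0.118,0.111,0,0,0,0,0],[-0.132,0.093,0,0,0,0,0],[-0.14,0.071,0,0,0,0,0],[-0.141,0.048,0,0,0,0,0],[-0.136,0.026,0,0,0,0,0],[-0.125,0.006,0,0,0,0,0],[-0.109,-0.01,0,0,0,0,0],[-0.088,-0.021,0,0,0,0,0],[-0.066,-0.026,0,0,0,0,0],[-0.043,-0.025,0,0,0,0,0]]])

```text
time_s: 19.87
tool_pos: [0.516, 0.0564, 0.1534]
eef_rot: [-0.001, 0.991, -0.134, 0.001]
wrist_force: [-3.7, 9.1, 10.7]
opening: 0.0266
grip_force: 60.9
```

Emit:
apply_moves(series=[[[0.021,0.008,0,0,0,0,0],[0.04,0.022,0,0,0,0,0],[0.054,0.04,0,0,0,0,0],[0.062,0.061,0,0,0,0,0],[0.064,0.084,0,0,0,0,0],[0.06,0.107,0,0,0,0,0],[0.049,0.127,0,0,0,0,0],[0.033,0.144,0,0,0,0,0],[0.013,0.155,0,0,0,0,0],[-0.009,0.161,0,0,0,0,0],[-0.032,0.16,0,0,0,0,0],[-0.054,0.152,0,0,0,0,0],[-0.072,0.139,0,0,0,0,0],[-0.087,0.121,0,0,0,0,0],[-0.096,0.1,0,0,0,0,0],[-0.098,0.077,0,0,0,0,0],[-0.094,0.055,0,0,0,0,0],[-0.084,0.034,0,0,0,0,0],[-0.069,0.017,0,0,0,0,0],[-0.049,0.005,0,0,0,0,0]]])

```text
time_s: 21.53
tool_pos: [0.4767, 0.0605, 0.1535]
eef_rot: [-0.001, 0.991, -0.133, 0.001]
wrist_force: [0.9, 6.9, 5.3]
opening: 0.0262
grip_force: 60.4
```

```bash
python3 -c "
from h import *
s=robot.state();print(s['time_s'],s['tool_pos'],s['wrist_force'])
print(lug('side'))"
```

```text
21.5333 [0.47671584 0.06048364 0.15348185] [0.86244466 6.87981464 5.31225188]
(21.5833, [(40.0, 1), (66.0, 3), (228.0, 9)])
```

```bash
python3 gen.py 8 2.8 0.4
python3 - <<'E'
from sim import *
for I in(.03,.043,.056):
    T,p,o=simulate([[8,2.8,.4],[10,0,0]],.0755,I,t0=21.583,phi0=np.radians(233),w0=1.62); print(I,np.degrees(p[-1]),o[-1])
E
```

```text
[[0.018, -0.005, 0, 0, 0, 0, 0], [0.035, -0.006, 0, 0, 0, 0, 0], [0.049, -0.005, 0, 0, 0, 0, 0], [0.06, -0.001, 0, 0, 0, 0, 0], [0.069, 0.003, 0, 0, 0, 0, 0], [0.075, 0.006, 0, 0, 0, 0, 0], [0.08, 0.009, 0, 0, 0, 0, 0], [0.082, 0.011, 0, 0, 0, 0, 0]]
a 55.63733333666658 [0.5409999999999999, 0.06939999999999998]
0.03 276.1930710580071 0.0
0.043 284.59905224909653 0.0
0.056 292.44372629408554 0.0
```

Emit:
apply_moves(series=[[[0.018,-0.005,0,0,0,0,0],[0.035,-0.006,0,0,0,0,0],[0.049,-0.005,0,0,0,0,0],[0.06,-0.001,0,0,0,0,0],[0.069,0.003,0,0,0,0,0],[0.075,0.006,0,0,0,0,0],[0.08,0.009,0,0,0,0,0],[0.082,0.011,0,0,0,0,0],[0.082,0.011,0,0,0,0,0],[0.082,0.011,0,0,0,0,0],[0.082,0.011,0,0,0,0,0],[0.082,0.011,0,0,0,0,0],[0.082,0.011,0,0,0,0,0],[0.082,0.011,0,0,0,0,0],[0.082,0.011,0,0,0,0,0]]])

```text
time_s: 22.83
tool_pos: [0.5427, 0.0692, 0.1535]
eef_rot: [-0.0, 0.991, -0.133, 0.002]
wrist_force: [1.1, -1.9, 6.5]
opening: 0.0269
grip_force: 60.7
```

```bash
python3 -c "
from h import *
s=robot.state();print(s['time_s'],s['tool_pos'],s['wrist_force'])
print(lug('side'));print(lug('side',save='pics/s4.png'));print(lug('top'))"
```

```text
22.8333 [0.54266008 0.0692041  0.15353725] [ 1.12710014 -1.89074311  6.46938048]
(22.8833, [(26.0, 1), (31.5, 2), (34.0, 1), (36.0, 1), (280.0, 11)])
(22.9333, [(25.0, 3), (29.0, 1), (32.0, 3), (35.0, 1), (280.0, 11)])
(22.9833, [(281.5, 8)])
```

```bash
python3 - <<'E'
from sim import *
for n in(8,10,12,14):
    print(n,[round(float(np.degrees(simulate([[2,1.5,2.5],[n,3,3],[2,2,1],[12,0,0]],tau,I,phi0=0)[1][-1])),1) for tau,I in((.0755,.03),(.0755,.037),(.0755,.043),(.07,.037),(.08,.037))])
E
```

```text
8 [44.2, 40.7, 38.1, 44.6, 37.7]
10 [57.1, 53.1, 50.0, 57.8, 49.3]
12 [70.3, 65.8, 62.4, 71.5, 61.4]
14 [83.8, 78.9, 75.2, 85.5, 73.8]
```

```bash
python3 gen.py 2 1.5 2.5; python3 gen.py 12 3 3;python3 gen.py 2 2 1
```

```text
[[0.007, 0.006, 0, 0, 0, 0, 0], [0.018, 0.019, 0, 0, 0, 0, 0]]
a 55.970666669999915 [0.5553999999999999, 0.08459999999999998]
[[0.009, 0.019, 0, 0, 0, 0, 0], [0.013, 0.039, 0, 0, 0, 0, 0], [0.012, 0.059, 0, 0, 0, 0, 0], [0.006, 0.078, 0, 0, 0, 0, 0], [-0.004, 0.095, 0, 0, 0, 0, 0], [-0.019, 0.11, 0, 0, 0, 0, 0], [-0.036, 0.12, 0, 0, 0, 0, 0], [-0.056, 0.125, 0, 0, 0, 0, 0], [-0.076, 0.126, 0, 0, 0, 0, 0], [-0.096, 0.121, 0, 0, 0, 0, 0], [-0.114, 0.112, 0, 0, 0, 0, 0], [-0.129, 0.098, 0, 0, 0, 0, 0]]
a 58.970666669999915 [0.4521999999999999, 0.16299999999999998]
[[-0.008, -0.01, 0, 0, 0, 0, 0], [-0.011, -0.016, 0, 0, 0, 0, 0]]
a 59.220666669999915 [0.4433999999999999, 0.15019999999999997]
```

Emit:
apply_moves(series=[[[0.007,0.006,0,0,0,0,0],[0.018,0.019,0,0,0,0,0],[0.027,0.038,0,0,0,0,0],[0.031,0.058,0,0,0,0,0],[0.03,0.078,0,0,0,0,0],[0.024,0.097,0,0,0,0,0],[0.014,0.114,0,0,0,0,0],[-0.001,0.129,0,0,0,0,0],[-0.018,0.139,0,0,0,0,0],[-0.038,0.144,0,0,0,0,0],[-0.058,0.145,0,0,0,0,0],[-0.078,0.14,0,0,0,0,0],[-0.096,0.131,0,0,0,0,0],[-0.111,0.117,0,0,0,0,0],[-0.119,0.107,0,0,0,0,0],[-0.122,0.101,0,0,0,0,0],[-0.122,0.101,0,0,0,0,0],[-0.122,0.101,0,0,0,0,0],[-0.122,0.101,0,0,0,0,0],[-0.122,0.101,0,0,0,0,0]]])

```text
time_s: 24.65
tool_pos: [0.4449, 0.1505, 0.1535]
eef_rot: [-0.001, 0.991, -0.133, 0.001]
wrist_force: [2.7, -1.2, 7.3]
opening: 0.0268
grip_force: 60.4
```

Emit:
apply_moves(series=[[[0,0,0,0,0,0,0],[0,0,0,0,0,0,0],[0,0,0,0,0,0,0],[0,0,0,0,0,0,0]]])

```text
time_s: 24.98
tool_pos: [0.445, 0.1506, 0.1535]
eef_rot: [-0.001, 0.991, -0.133, 0.001]
wrist_force: [2.0, -0.4, 6.7]
opening: 0.0265
grip_force: 60.4
```

```bash
python3 -c "
from h import *
s=robot.state();print(s['time_s'],s['tool_pos'],s['wrist_force'])
print(lug('side',save='pics/s5.png'));print(lug('top'))
I=snapshot('top');cv2.imwrite('pics/t5.png',cv2.resize(I[160:300,170:310,::-1],None,fx=4,fy=4,interpolation=cv2.INTER_CUBIC))"
```

```text
24.9833 [0.44501921 0.15062326 0.15347997] [ 2.0494362  -0.42030391  6.69526729]
(25.0333, [(89.0, 1), (358.5, 10)])
(25.0833, [(359.5, 10)])
```

View pics/s5.png

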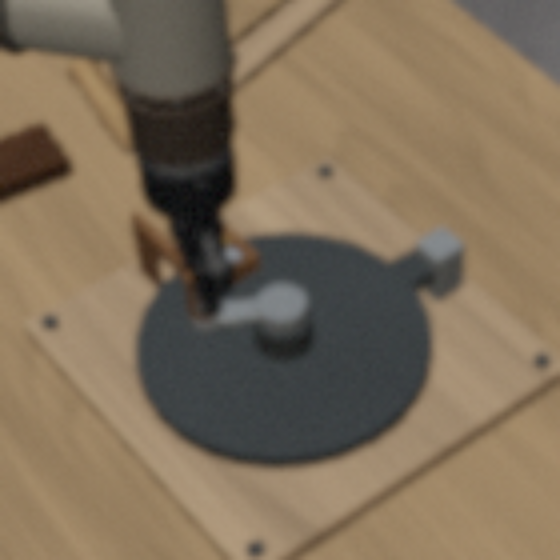

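The lug stands at about (408,270), right in front of the block at (440,262). I'll check its lateral offset from above.

View pics/t5.png

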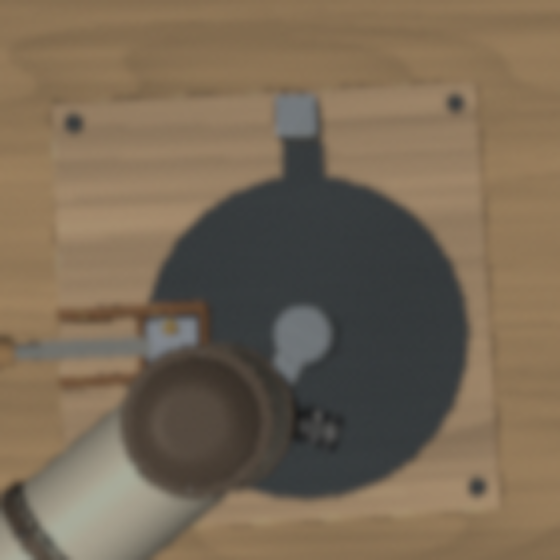

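```bash
python3 - <<'E'
from h import *
I=snapshot("top");hsv=cv2.cvtColor(I,cv2.COLOR_RGB2HSV)
m=((hsv[...,2]<85)&(hsv[...,0]>70)).astype(np.uint8)
P=np.array([[u,v,*plane("top",u,v,.075)[:2]] for v in range(180,215) for u in range(225,270) if m[v,u]])
for x0,x1 in((.634,.642),(.642,.65),(.65,.656)):
    k=(P[:,2]>x0)&(P[:,2]<x1)&(abs(P[:,3]-.12)<.04);print(x0,k.sum(),P[k,3].mean() if k.any() else 0,P[k,3].min() if k.any() else 0,P[k,3].max() if k.any() else 0)
b=((hsv[...,0]>85)&(hsv[...,0]<130)&(hsv[...,2]>90)).astype(np.uint8);r=np.argwhere(b[175:203,228:262])
u,v=r[:,1].mean()+228,r[:,0].mean()+175;print("block",len(r),plane("top",u,v,.078))
E
```

```text
0.634 16 0.12053718206088884 0.1092785552301141 0.13179227235811408
0.642 23 0.11989978953614919 0.10908919988294072 0.1316760078885687
0.65 9 0.12151931777035305 0.10902603310278255 0.13155965890589363
block 82 [0.6791787  0.12455822 0.078     ]
```

The lug is about 3.5 mm off the lock mark, well within 15 mm, and at rest. Now I'll let go and lift.

Emit:
apply_moves(series=[[[0,0,0,0,0,0,0.6],[0,0,0,0,0,0,0.6],[0,0,0,0,0,0,0.6],[0,0,0,0,0,0,0.6],[0,0,0,0,0,0,0.6],[0,0,0,0,0,0,0.6],[0,0,0.02,0,0,0,0.6],[0,0,0.05,0,0,0,0.6],[0,0,0.09,0,0,0,0.6],[0,0,0.13,0,0,0,0.6],[0,0,0.16,0,0,0,0.6],[0,0,0.18,0,0,0,0.6],[0,0,0.18,0,0,0,0.6],[0,0,0.18,0,0,0,0.6],[0,0,0.18,0,0,0,0.6]]])

```text
time_s: 26.43
tool_pos: [0.4431, 0.1496, 0.2952]
eef_rot: [0.0, 0.991, -0.134, -0.001]
wrist_force: [0.6, 0.4, -0.2]
opening: 0.0508
grip_force: 0.0
```

```bash
python3 -c "
from h import *
s=robot.state();print(s['time_s'],s['tool_pos'],s['wrist_force'],s['opening'])
print(lug('side',save='pics/s6.png'));print(lug('top'))"
```

```text
26.4333 [0.44308886 0.14962548 0.2952133 ] [ 0.57855305  0.41037271 -0.18560576] 0.050765716163974434
(26.4833, [(358.5, 10)])
(26.5333, [(359.5, 10)])
```

View pics/s6.png

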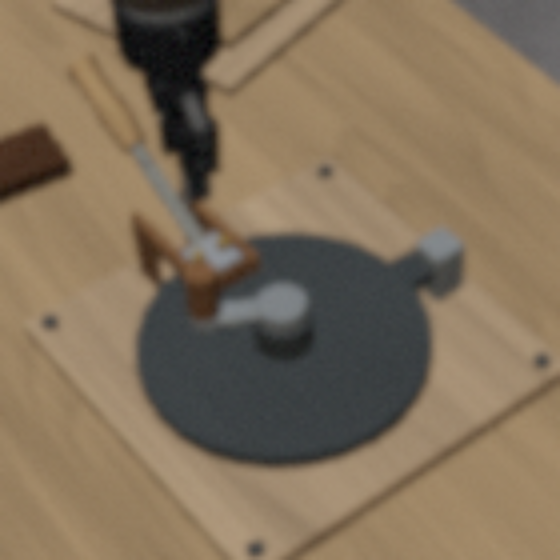

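The grip at (203,295) is free, the gripper is clear above it, and the lug has not moved (408,270).

```bash
python3 -c "
from workcell import workorder
print(workorder.finish_job())"
```

```text
the job is handed in; nothing more can be done
None
```

Job handed in at about 26.5 s: by camera the disc averaged about 17.3 turns a minute over the last 6.7 s of cranking, then came to rest with the lug about 3.5 mm from the lock mark, and the crank is released; a single mid-run picture pause just before that may have dipped the speed briefly.

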